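Clip the ink bottle in and hold the dip rod in its neck

ROBOT

A 7-joint arm with a two-finger parallel gripper is mounted at the origin on the work surface. World frame = base frame: x ahead of the robot, y to its left, z up, the work surface at z = 0. Lengths are in mm, angles in rad, forces in N, time in s.
With the tool pointing down it reaches from about 400 to 875 mm from the base axis. Payload 4.4 kg.
Tool frame: the origin (TCP) lies midway between the tips of the shut fingers; the grasp point (between the pads) lies 19 mm behind it; z points along the fingers, y is the line along which they close (so a half turn about z gives the same grasp; the last joint's range is limited). The gripper opens to 85 mm and grips with 20 to 120 N. Pads are 22 mm wide; open, the fingers measure 114 mm over their backs; the gripper's body (76 mm by 85 mm) begins 54 mm behind the grasp point. The pads swing forward as they close: fully open they stand 13 mm farther back than shut.
Start: joints at [-1.251, 0.628, 0.038, 1.517, -0.027, 0.996, -0.02], TCP at [244.573, 602.247, 231.313] pointing down, gripper open.
Joint ranges: [-3.06, 3.06], [-0.37, 2.12], [-1.25, 1.32], [0.18, 2.47], [-1.1, 4.24], [0.23, 1.98], [-2.94, 2.94]. Speed limits (rad/s): [2.57, 2.57, 3.14, 3.14, 3.14, 3.14, 3.14].

INTERFACE

Orientations are given as [roll, pitch, yaw] about the fixed x, y, z axes, in that order (R = Rz(yaw) Ry(pitch) Rx(roll)).
In Python, from cell import read_state, get_image, finish_job gives the robot as it stands.
- The arm moves only by the tool send_rows, never from a script. Its argument "series" is a list of rows, each an object of numbers: "ax", "ay", "az": the turn, a rotation vector about the tool's x, y, z in rad; "dx", "dy", "dz": the shift along the tool's x, y, z in cm; "hand": the closure, from 0 (fully open) to 1 (shut). In form: [{"ax": .., "ay": .., "az": .., "dx": .., "dy": .., "dz": .., "hand": ..}, ...]. A call has 1 to 10 rows; each row is the pose to reach, as a shift and turn from the pose commanded when the call began, along the tool's axes at that moment; what a row does not reach only later rows make up. A row lasts 1/10 s, in which the tool goes at most 50 mm and 8.59 degrees, less where a joint would pass 70% of its speed; a pose out of reach is approached as far as the arm can. A call with a gripper value outside its range is refused whole. The fingers move at their own pace and stop on an object; the grip force is fixed at half the most. Time passes only in rows, so rows that repeat a pose let the fingers close. It gives the time, the measured TCP pose, the force, the opening and the grip force at its end, in the units of the state.
- read_state(): the state, without advancing time (a new reading comes with each control period).
- get_image(name): name is "scene" or "top"; returns a dict with "pixels" (400x640x3 uint8, red, green, blue), "mtx" (3x3 intrinsics, pixels), "R" (3x3) and "t" (3): a world point X has camera coordinates R X + t. Camera axes: x right, y down, z forward; pixel columns grow to the right and rows downward; lengths in mm; the calibration is good to about 2 mm. A picture is of the moment at which its call begins. There is no depth.
- finish_job(): hands the job in; it is judged then, once.
The state is a dict: "clock": time; "qpos": joint angles; "qd": joint speeds; "tau": joint torques, N m; "eef_pos": TCP position; "tool_rot": TCP orientation; "force": force on the tool from outside, world axes, zero at the start; "torque": the same for the moment, N m; "width": finger opening in mm; "gripper_force": force on a finger pad.
Only numpy, scipy, OpenCV 4.12 (cv2) and the standard library are available. Lean on these libraries where they do the work, as an engineer would, in place of code of your own. Each camera call takes 0.05 s, during which the arm holds its last target. There are 200 camera calls.

TASK

Swing the cradle's steel bar shut across the neck of the open ink bottle until it rests fully home in its catch, and leave it so. Then take the dip rod, the plain steel rod with the wooden handle, out of its block and lower it upright into the bottle's mouth, without ever touching the bottle with it, until the dark ring on its shaft is level with the top of the mouth. Finish holding the rod there, still and centred in the mouth; the bottle stays standing in its cradle and everything else on the table stays where it is.

Things in the scene. Friction and masses are not known exactly. Their poses are not given: they have to be found in the camera images.
- latch (a joint): swing bar of the wooden bottle cradle. Turns about an upright hinge on the left cheek (left, right and front as seen from the robot), level with the bottle's neck. 0 = closed: the bar lies across the front of the neck and rests at the back of a C-shaped catch on the right cheek, against a firm stop; grows in rad as the bar swings out towards the front, clockwise seen from above, up to 1.6. Turning it takes about 0.6 N at the knob; it stays where it is left
- latch_knob (a point): middle of the free part of the latch's knob: an upright plain steel pin, 12 mm across, at the free end of the bar, 120 mm from the hinge axis. The pin rises from the bar's top (14 mm below this point) to 14 mm above this point; it can be pinched from above or pushed
- latch_hinge (a point): point on the latch's upright hinge axis, at the same height as latch_knob
- cradle: wooden stand, fixed to the table, 90 x 96 mm, two cheeks 98 mm high to its left and right, open in front. Origin: centre of its underside on the table; x points to its back, y to its left cheek (where the hinge is), z up. The catch is on the other cheek, 100 mm high
- bottle: open round amber glass ink bottle standing loose in the cradle, 63 mm across, 105 mm high with an aluminium neck collar 42 mm across and 30 mm high. Origin: centre of its underside; z up along its axis
- bottle_mouth (a point): centre of the bottle's mouth, in the plane of the collar's top face. The round bore below it is 22 mm across and 30 mm deep and opens into the wider hollow of the bottle, whose floor is 100 mm below the mouth
- rod: dip rod, about 60 g, 151 mm long: a round steel shaft 8 mm across and 95 mm long with a round wooden handle on top, 18 mm across and 56 mm long. A thin dark ring marks the shaft 50 mm above the foot. It stands upright in a hole of a wooden block 50 x 50 x 60 mm, its foot 45 mm below the block's top, with 0.7 mm play all round. Origin: centre of the foot; z points up along the rod to the handle
- rod_grip (a point): centre of the rod's wooden handle, on its axis, 123 mm above the foot
- rod_ring (a point): centre of the rod at its dark ring, on its axis, 50 mm above the foot
- rod_tip (a point): centre of the rod's foot, the lower end of the steel shaft
- brush_mid (a point): middle of a thin paint brush, 174 mm long, handle 8 mm, bristles up, that stands in a block like the rod's (bystander, leave where it is)
- ink_tall_mid (a point): middle of a closed amber bottle, 54 mm across, 105 mm high, black cap (bystander, leave where it is)
- ink_jar_mid (a point): middle of a low closed jar, 48 mm across, 45 mm high (bystander, leave where it is)
- dropper_mid (a point): middle of a small closed bottle, 28 mm across, 62 mm high (bystander, leave where it is)
- tape_mid (a point): middle of a roll of paper tape lying flat, 70 mm across, 18 mm high (bystander, leave where it is)
- water_cup_mid (a point): middle of a white cup, 72 mm across, 75 mm high (bystander, leave where it is)
- weight_mid (a point): middle of a brass paperweight with a neck, 44 mm across, 38 mm high (bystander, leave where it is)

How it is judged (in metres and radians):
On the way, in this order (a step that is already met when the one before it is completed fails the run):
1. the bar rests fully home in its catch, the rod not yet in the bottle (value of joint latch below 0.06 rad and not (horizontal distance between rod_tip and bottle_mouth below 0.011 m and z of rod_tip in the frame of bottle below 0.095 m)), for 0.2 s.
2. with the bar closed, the rod's foot is inside the bore (horizontal distance between rod_tip and bottle_mouth below 0.011 m and z of rod_tip in the frame of bottle below 0.095 m and value of joint latch below 0.06 rad), for 0.1 s.
At the end, for the whole second after the job is handed in: Bar within 0.06 rad of its stop. Rod held by the gripper alone, still, within 0.1 rad of upright, clear of bottle and cradle; ring within 4 mm of the mouth centre and 8 mm of its height, foot within 6.5 mm of the centre and over 40 mm above the table. Bottle upright in the cradle (6 mm) (value of joint latch below 0.06 rad and horizontal distance between rod_ring and bottle_mouth below 0.004 m and horizontal distance between rod_tip and bottle_mouth below 0.0065 m and z of rod_ring in the frame of bottle between 0.097 and 0.113 m and angle between rod's own z axis and vertical below 0.1 rad and linear speed of rod below 0.02 m/s and contact force between the fingers and rod above 0.5 N and contact force between rod and bottle below 0.1 N and contact force between rod and cradle below 0.1 N and height (world z) of rod_tip above 0.04 m and angle between bottle's own z axis and vertical below 0.05 rad and horizontal distance between bottle and cradle below 0.006 m and height (world z) of bottle below 0.014 m); the arm keeps its last pose, push and grip.
It fails at once if the rod touches the bottle (over 0.3 N) (contact force between rod and bottle above 0.3 N).
It fails at once if the bottle is tipped by more than 0.15 rad (angle between bottle's own z axis and vertical above 0.15 rad).
It fails at once if a bystander is moved by more than 25 mm (distance of any of brush_mid, ink_tall_mid, ink_jar_mid, dropper_mid, tape_mid, water_cup_mid, weight_mid from where it was at the start of the episode above 0.025 m).
It also fails if it takes over 72 s, if anything falls off the work surface, if the arm or the gripper's body presses on something with over 40 N, if the wrist force passes 120 N, or if a joint passes its speed limit or range.

## Working session

There is one attempt and no reset: what is moved stays moved. The work goes in short steps, Python scripts to look and compute and a tool call to move; the robot and the scene stay as the last step left them, time stands still between calls to the robot, and variables do not carry over. Pictures are saved under pics/ and viewed, at most 10 in all, crops included, and the job is handed in when it is done.

Besides the shell and the picture viewer there is one more tool, called after "Request:" by a JSON object that holds its "name" and its "arguments". send_rows: Moves the arm, as the interface text tells. Its arguments: {"type":"object","properties":{"series":{"type":"array","items":{"type":"object","properties":{"ax":{"type":"number"},"ay":{"type":"number"},"az":{"type":"number"},"dx":{"type":"number"},"dy":{"type":"number"},"dz":{"type":"number"},"hand":{"type":"number"}}}}},"required":["series"]}

```bash
mkdir -p pics
cat > h.py <<'E'
import numpy as np, cv2
from cell import read_state, get_image, finish_job
def grab(n,f=None):
    d=get_image(n)
    if f: cv2.imwrite('pics/'+f,cv2.cvtColor(d['pixels'],cv2.COLOR_RGB2BGR))
    return {k:np.array(v) for k,v in d.items()}
def ray(d,u,v):
    R=d['R'];c=-R.T@d['t'];r=R.T@np.linalg.inv(d['mtx'])@np.array([u,v,1.]);return c,r/np.linalg.norm(r)
def plane(d,u,v,z):
    c,r=ray(d,u,v);return c+r*(z-c[2])/r[2]
def tri(d1,p1,d2,p2):
    A=0;b=0;L=[]
    for d,p in((d1,p1),(d2,p2)):
        c,r=ray(d,*p);P=np.eye(3)-np.outer(r,r);A=A+P;b=b+P@c
    return np.linalg.solve(A,b)
def proj(d,X):
    x=d['mtx']@(d['R']@np.array(X,float)+d['t']);return x[:2]/x[2]
E
python3 - <<'E'
from h import *
for n in('scene','top'):
    d=grab(n,n+'0.png');print(n,d['mtx'].round(1).tolist(),(-d['R'].T@d['t']).round(0),d['R'].round(3).tolist())
print(read_state())
E
```

```text
scene [[405.1, 0.0, 317.1], [0.0, 405.1, 210.2], [0.0, 0.0, 1.0]] [951. 620. 854.] [[-0.837, 0.547, -0.02], [0.403, 0.592, -0.698], [-0.37, -0.592, -0.716]]
top [[436.9, 0.0, 316.2], [0.0, 436.9, 201.1], [0.0, 0.0, 1.0]] [ 463.   33. 1158.] [[-0.019, -1.0, -0.01], [-0.994, 0.02, -0.107], [0.107, 0.007, -0.994]]
{'clock': 0.1, 'qpos': array([-1.25080568,  0.62920702,  0.03847558,  1.51825241, -0.02698428,
        0.99629312, -0.01998075]), 'qd': array([ 0.00110502, -0.00148723,  0.00084793, -0.00209186, -0.00032327,
       -0.00021162,  0.00223724]), 'tau': array([ 2.90139033e-03, -5.64537477e+01,  1.23017762e+00, -1.93973511e+01,
        1.12239821e-02,  5.50030702e-03, -3.57728268e-06]), 'eef_pos': array([244.37698244, 601.72512687, 230.51680681]), 'tool_rot': array([-3.13995209e+00,  4.47843689e-05,  2.75580527e+00]), 'force': array([ 0.19568309, -0.41096662,  0.5428867 ]), 'torque': array([-0.0129726 ,  0.01944625,  0.01266771]), 'gripper_force': 0.0, 'width': 85.60574373022835}
```

View pics/scene0.png

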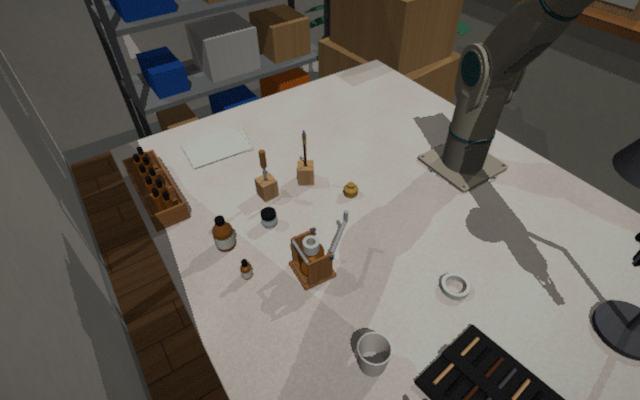

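View pics/top0.png

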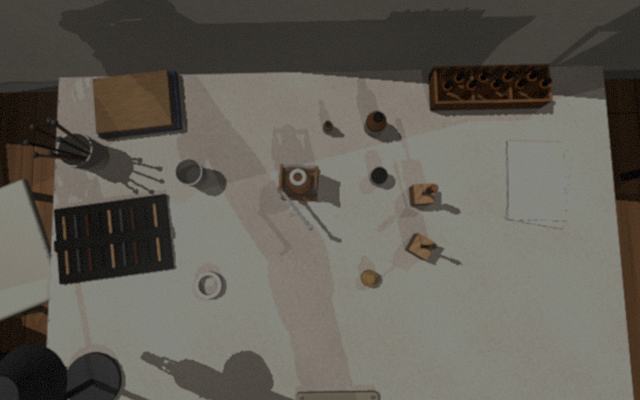

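The scene view shows the cradle with the bottle at about (312,258), the open bar ending near (346,215), the rod in its block at (265,175), and the brush at (305,160). In the top view the cradle is at (298,182), the rod block at (424,193) and the brush block at (422,246). I'll enlarge these areas.

Run:
```python
import cv2,numpy as np
s=cv2.imread('pics/scene0.png');t=cv2.imread('pics/top0.png')
def c(i,u,v,w,h,k):return cv2.resize(i[v:v+h,u:u+w],None,fx=k,fy=k,interpolation=cv2.INTER_CUBIC)
a=np.hstack([c(s,280,200,80,90,5),c(s,245,140,80,90,5)[:, :400]])
cv2.imwrite('pics/a.png',a)
b=np.hstack([c(t,270,155,80,90,5),c(t,390,165,80,90,5)])
cv2.imwrite('pics/b.png',np.clip(b*1.5,0,255).astype('uint8'))
```

```text
(no output)
```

View pics/a.png

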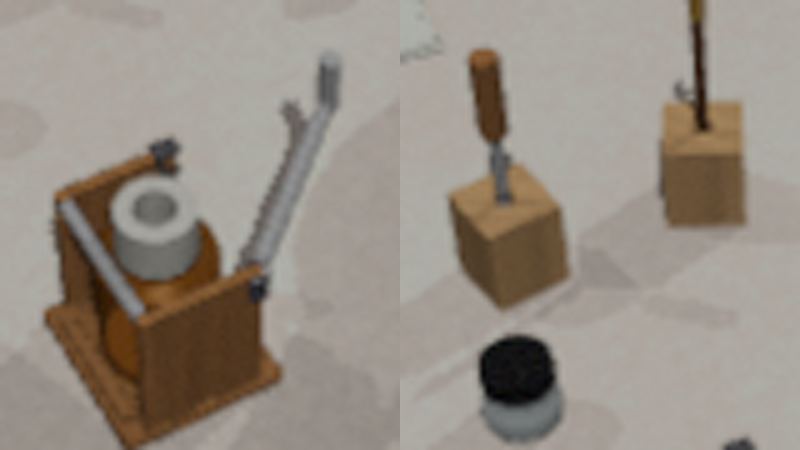

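View pics/b.png

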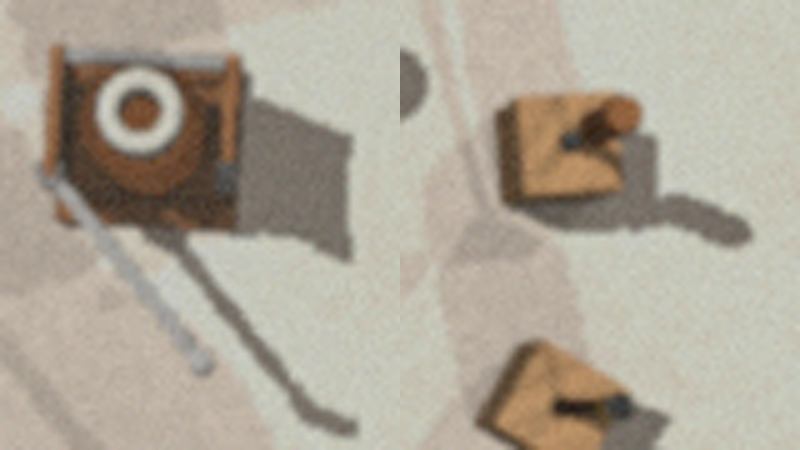

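```bash
cat >> h.py <<'E'
def up(x,y,u0,v0,k=5): return (u0+(x+.5)/k-.5, v0+(y+.5)/k-.5)
E
python3 - <<'E'
from h import *
s=grab('scene');t=grab('top')
S=lambda x,y:up(x,y,280,200);S2=lambda x,y:up(x-400,y,245,140)
T=lambda x,y:up(x,y,270,155);T2=lambda x,y:up(x-400,y,390,165)
for n,a,b in(('mouth',S(155,208),T(139,111)),('knobtop',S(330,59),T(204,362)),('barend',S(326,106),T(200,355)),('hinge',S(257,270),T(51,177)),('catch',S(163,153),T(228,177)),('handletop',S2(484,54),T2(623,114)),('hole',S2(503,203),T2(571,142)),('cheekLbackcorner',S(143,320),T(57,50)),('cheekRback',S(62,200),T(236,57)),('brushhole',S2(703,127),T2(560,408))):
    X=tri(s,a,t,b);print(n,X.round(1),(proj(s,X)-a).round(1),(proj(t,X)-b).round(1))
for n,b,z in(('mouth',T(139,111),105),('handle',T2(623,114),166)):print(n,plane(t,*b,z).round(1))
E
```

```text
mouth [635.9  84.7 113.5] [0.3 0. ] [ 0.2 -0.2]
knobtop [513.2  55.7 119.5] [0. 0.] [ 0. -0.]
barend [517.5  58.6  89.9] [-0.3 -0. ] [-0.2  0.2]
hinge [607.5 129.4  92.9] [0.3 0. ] [ 0.2 -0.3]
catch [605.3  42.6  94.1] [0.2 0. ] [ 0.1 -0.1]
handletop [ 596.  -229.6  167.7] [0.2 0. ] [ 0.1 -0.2]
hole [ 596.9 -232.1   56.2] [0.1 0. ] [ 0.1 -0.1]
cheekLbackcorner [669.8 125.8  96.3] [0.1 0. ] [ 0.1 -0.1]
cheekRback [663.8  38.5  92.9] [-0.5 -0.1] [-0.3  0.4]
brushhole [ 463.4 -219.8   60.6] [0.2 0. ] [ 0.2 -0.2]
mouth [636.8  85.5 105. ]
handle [ 595.7 -229.8  166. ]
```

```bash
cat >> h.py <<'E'
from scipy.spatial.transform import Rotation as Ro
def go(*pts):
    s=read_state();R=Ro.from_euler('xyz',s['tool_rot']).as_matrix()
    print('t',round(s['clock'],2),'pos',s['eef_pos'].round(1),s['tool_rot'].round(4),'w',round(s['width'],1),'gf',round(s['gripper_force'],1),'F',s['force'].round(1))
    for p in pts: print(p,'->',(R.T@(np.array(p,float)-s['eef_pos'])/10).round(2))
E
python3 -c "
from h import *
go((478,69,200),(478,69,97))"
```

```text
t 0.2 pos [244.4 601.9 230.7] [-3.1404  0.      2.7558] w 85.4 gf 0.0 F [ 1.   0.3 -0.3]
(478, 69, 200) -> [-41.69 -40.58   3.12]
(478, 69, 97) -> [-41.69 -40.57  13.42]
```

Request:
{"name": "send_rows", "arguments": {"series": [{"dx": -41.7, "dy": -40.6, "dz": 3.1, "hand": 1}, {"dx": -41.7, "dy": -40.6, "dz": 3.1, "hand": 1}, {"dx": -41.7, "dy": -40.6, "dz": 3.1, "hand": 1}, {"dx": -41.7, "dy": -40.6, "dz": 3.1, "hand": 1}, {"dx": -41.7, "dy": -40.6, "dz": 3.1, "hand": 1}, {"dx": -41.7, "dy": -40.6, "dz": 3.1, "hand": 1}, {"dx": -41.7, "dy": -40.6, "dz": 3.1, "hand": 1}, {"dx": -41.7, "dy": -40.6, "dz": 3.1, "hand": 1}, {"dx": -41.7, "dy": -40.6, "dz": 3.1, "hand": 1}, {"dx": -41.7, "dy": -40.6, "dz": 3.1, "hand": 1}]}}

```text
invalid input at $.series[0]: expected keys ax, ay, az, dx, dy, dz, hand
```

Request:
{"name": "send_rows", "arguments": {"series": [{"ax": 0, "ay": 0, "az": 0, "dx": -41.7, "dy": -40.6, "dz": 3.1, "hand": 1}, {"ax": 0, "ay": 0, "az": 0, "dx": -41.7, "dy": -40.6, "dz": 3.1, "hand": 1}, {"ax": 0, "ay": 0, "az": 0, "dx": -41.7, "dy": -40.6, "dz": 3.1, "hand": 1}, {"ax": 0, "ay": 0, "az": 0, "dx": -41.7, "dy": -40.6, "dz": 3.1, "hand": 1}, {"ax": 0, "ay": 0, "az": 0, "dx": -41.7, "dy": -40.6, "dz": 3.1, "hand": 1}, {"ax": 0, "ay": 0, "az": 0, "dx": -41.7, "dy": -40.6, "dz": 3.1, "hand": 1}, {"ax": 0, "ay": 0, "az": 0, "dx": -41.7, "dy": -40.6, "dz": 3.1, "hand": 1}, {"ax": 0, "ay": 0, "az": 0, "dx": -41.7, "dy": -40.6, "dz": 3.1, "hand": 1}, {"ax": 0, "ay": 0, "az": 0, "dx": -41.7, "dy": -40.6, "dz": 3.1, "hand": 1}, {"ax": 0, "ay": 0, "az": 0, "dx": -41.7, "dy": -40.6, "dz": 3.1, "hand": 1}]}}

```text
clock: 1.2
eef_pos: [445.5, 143.1, 204.8]
tool_rot: [3.141, 0.0, 2.756]
force: [0.9, 0.6, -1.1]
width: -0.5
gripper_force: 0.0
```

```bash
python3 -c "
from h import *
go((478,69,200),(478,69,97))"
```

```text
t 1.2 pos [445.5 143.1 204.8] [3.1412e+00 3.0000e-04 2.7560e+00] w -0.5 gf 0.0 F [ 0.9  0.6 -1.1]
(478, 69, 200) -> [-5.8  -5.64  0.48]
(478, 69, 97) -> [-5.79 -5.65 10.78]
```

Request:
{"name": "send_rows", "arguments": {"series": [{"ax": 0, "ay": 0, "az": 0, "dx": -5.8, "dy": -5.6, "dz": 0.5, "hand": 1}, {"ax": 0, "ay": 0, "az": 0, "dx": -5.8, "dy": -5.6, "dz": 0.5, "hand": 1}, {"ax": 0, "ay": 0, "az": 0, "dx": -5.8, "dy": -5.6, "dz": 4.0, "hand": 1}, {"ax": 0, "ay": 0, "az": 0, "dx": -5.8, "dy": -5.6, "dz": 7.5, "hand": 1}, {"ax": 0, "ay": 0, "az": 0, "dx": -5.8, "dy": -5.6, "dz": 10.5, "hand": 1}, {"ax": 0, "ay": 0, "az": 0, "dx": -5.8, "dy": -5.6, "dz": 10.5, "hand": 1}, {"ax": 0, "ay": 0, "az": 0, "dx": -5.8, "dy": -5.6, "dz": 10.5, "hand": 1}, {"ax": 0, "ay": 0, "az": 0, "dx": -5.8, "dy": -5.6, "dz": 10.5, "hand": 1}]}}

```text
clock: 2.0
eef_pos: [478.7, 71.5, 101.1]
tool_rot: [3.14, 0.002, 2.756]
force: [0.1, 0.9, -1.2]
width: 0.4
gripper_force: 0.0
```

```bash
python3 -c "
from h import *
H=np.array([607.5,129.4]);n=np.array([.93,-.37])
P=[]
for a in np.radians(np.linspace(-142,-93,9)):
    c=H+120*np.array([np.cos(a),np.sin(a)])-17*n;P.append((c[0].round(1),c[1].round(1),97))
go(*P)
s=grab('scene');t=grab('top')
a=s['pixels'][170:280,280:380,::-1];b=t['pixels'][140:250,260:360,::-1]
cv2.imwrite('pics/c.png',cv2.resize(np.hstack([a,b]),None,fx=4,fy=4,interpolation=2))
"
```

```text
t 2.0 pos [478.7  71.5 101.1] [3.1402e+00 2.1000e-03 2.7559e+00] w 0.4 gf 0.0 F [ 0.1  0.9 -1.2]
(np.float64(497.1), np.float64(61.8), 97) -> [-2.07 -0.21  0.41]
(np.float64(505.6), np.float64(52.1), 97) -> [-3.22 -0.78  0.41]
(np.float64(515.0), np.float64(43.4), 97) -> [-4.42 -1.24  0.41]
(np.float64(525.2), np.float64(35.8), 97) -> [-5.65 -1.56  0.42]
(np.float64(536.3), np.float64(29.2), 97) -> [-6.93 -1.75  0.42]
(np.float64(548.0), np.float64(23.9), 97) -> [-8.21 -1.8   0.42]
(np.float64(560.1), np.float64(19.9), 97) -> [-9.48 -1.72  0.42]
(np.float64(572.7), np.float64(17.2), 97) -> [-10.75  -1.49   0.43]
(np.float64(585.4), np.float64(15.9), 97) -> [-11.97  -1.14   0.43]
```

View pics/c.png

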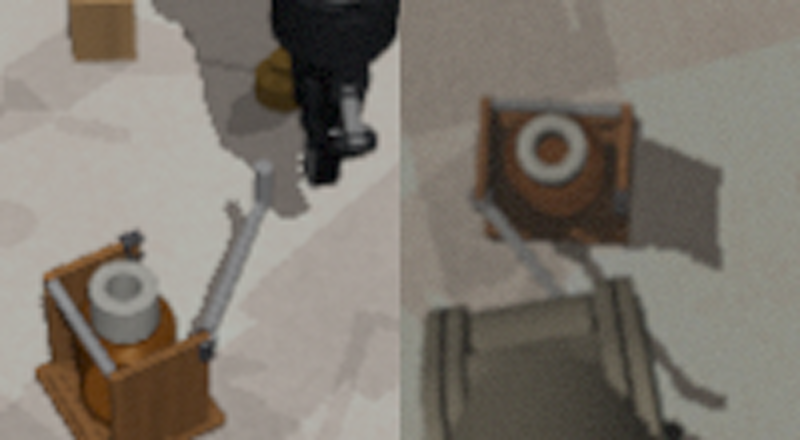

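The closed fingers stand just behind the knob pin: fingertip at (320,178) in the left crop, pin at (264,170). I'll push along the arc.

Request:
{"name": "send_rows", "arguments": {"series": [{"ax": 0, "ay": 0, "az": 0, "dx": -1.5, "dy": 0.1, "dz": 0.3, "hand": 1}, {"ax": 0, "ay": 0, "az": 0, "dx": -2.1, "dy": -0.2, "dz": 0.3, "hand": 1}, {"ax": 0, "ay": 0, "az": 0, "dx": -2.7, "dy": -0.5, "dz": 0.3, "hand": 1}, {"ax": 0, "ay": 0, "az": 0, "dx": -3.2, "dy": -0.8, "dz": 0.3, "hand": 1}, {"ax": 0, "ay": 0, "az": 0, "dx": -3.8, "dy": -1.0, "dz": 0.3, "hand": 1}, {"ax": 0, "ay": 0, "az": 0, "dx": -4.4, "dy": -1.2, "dz": 0.3, "hand": 1}, {"ax": 0, "ay": 0, "az": 0, "dx": -5.0, "dy": -1.4, "dz": 0.3, "hand": 1}, {"ax": 0, "ay": 0, "az": 0, "dx": -5.7, "dy": -1.6, "dz": 0.3, "hand": 1}, {"ax": 0, "ay": 0, "az": 0, "dx": -6.3, "dy": -1.7, "dz": 0.3, "hand": 1}, {"ax": 0, "ay": 0, "az": 0, "dx": -6.9, "dy": -1.8, "dz": 0.3, "hand": 1}]}}

```text
clock: 3.1
eef_pos: [535.3, 28.2, 96.6]
tool_rot: [-3.142, 0.0, 2.756]
force: [-0.9, 0.0, 0.1]
width: -0.1
gripper_force: 0.3
```

```bash
python3 -c "
from h import *
go((548,24,97),(560,20,97),(572.7,17.2,97),(585.4,16,97))
s=grab('scene');t=grab('top')
a=s['pixels'][170:280,260:360,::-1];b=t['pixels'][140:250,260:360,::-1]
cv2.imwrite('pics/d.png',cv2.resize(np.hstack([a,b]),None,fx=4,fy=4,interpolation=2))
"
```

```text
t 3.1 pos [535.3  28.2  96.6] [-3.1416  0.      2.7556] w -0.1 gf 0.3 F [-0.9  0.   0.1]
(548, 24, 97) -> [-1.34  0.09 -0.04]
(560, 20, 97) -> [-2.6   0.17 -0.04]
(572.7, 17.2, 97) -> [-3.88  0.39 -0.04]
(585.4, 16, 97) -> [-5.11  0.75 -0.04]
```

View pics/d.png

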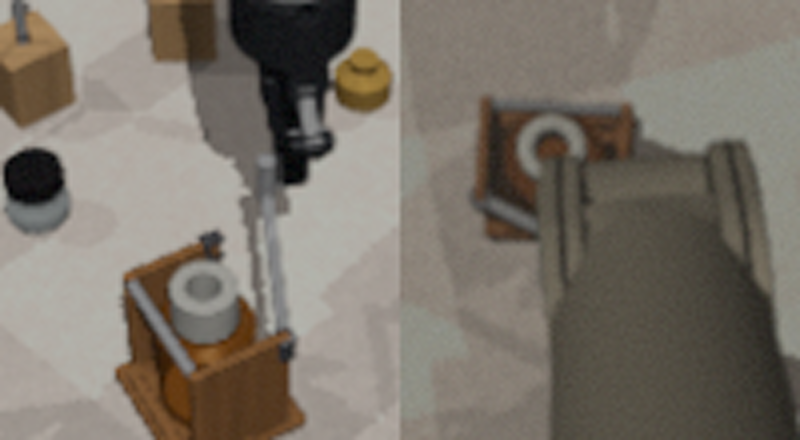

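The bar is following the fingers: the pin is at (266,165) in the left crop, with the fingers in contact behind it. I'll continue.

Request:
{"name": "send_rows", "arguments": {"series": [{"ax": 0, "ay": 0, "az": 0, "dx": -0.7, "dy": 0.0, "dz": 0, "hand": 1}, {"ax": 0, "ay": 0, "az": 0, "dx": -1.4, "dy": 0.1, "dz": 0, "hand": 1}, {"ax": 0, "ay": 0, "az": 0, "dx": -2.0, "dy": 0.1, "dz": 0, "hand": 1}, {"ax": 0, "ay": 0, "az": 0, "dx": -2.6, "dy": 0.2, "dz": 0, "hand": 1}, {"ax": 0, "ay": 0, "az": 0, "dx": -3.2, "dy": 0.3, "dz": 0, "hand": 1}, {"ax": 0, "ay": 0, "az": 0, "dx": -3.8, "dy": 0.4, "dz": 0, "hand": 1}, {"ax": 0, "ay": 0, "az": 0, "dx": -4.2, "dy": 0.5, "dz": 0, "hand": 1}, {"ax": 0, "ay": 0, "az": 0, "dx": -4.6, "dy": 0.6, "dz": 0, "hand": 1}, {"ax": 0, "ay": 0, "az": 0, "dx": -4.6, "dy": 0.6, "dz": 0, "hand": 1}]}}

```text
clock: 4.1
eef_pos: [580.5, 16.8, 96.7]
tool_rot: [3.141, 0.001, 2.756]
force: [0.2, 0.0, 0.2]
width: 0.3
gripper_force: 0.0
```

Request:
{"name": "send_rows", "arguments": {"series": [{"ax": 0, "ay": 0, "az": 0, "dx": -0.3, "dy": 0.1, "dz": 0, "hand": 1}, {"ax": 0, "ay": 0, "az": 0, "dx": -0.5, "dy": 0.15, "dz": 0, "hand": 1}, {"ax": 0, "ay": 0, "az": 0, "dx": -0.5, "dy": 0.15, "dz": 0, "hand": 1}]}}

```text
clock: 4.4
eef_pos: [584.9, 16.5, 96.7]
tool_rot: [3.141, -0.0, 2.756]
force: [-1.3, 0.3, -0.1]
width: 0.0
gripper_force: 0.2
```

Request:
{"name": "send_rows", "arguments": {"series": [{"ax": 0, "ay": 0, "az": 0, "dx": -0.2, "dy": 0.08, "dz": 0, "hand": 1}, {"ax": 0, "ay": 0, "az": 0, "dx": -0.3, "dy": 0.12, "dz": 0, "hand": 1}, {"ax": 0, "ay": 0, "az": 0, "dx": -0.3, "dy": 0.12, "dz": 0, "hand": 1}]}}

```text
clock: 4.7
eef_pos: [585.1, 16.6, 96.4]
tool_rot: [-3.139, -0.006, 2.756]
force: [-5.6, 1.2, 4.6]
width: 0.1
gripper_force: 3.1
```

Request:
{"name": "send_rows", "arguments": {"series": [{"ax": 0, "ay": 0, "az": 0, "dx": -0.2, "dy": 0.08, "dz": 0, "hand": 1}, {"ax": 0, "ay": 0, "az": 0, "dx": -0.3, "dy": 0.12, "dz": 0, "hand": 1}, {"ax": 0, "ay": 0, "az": 0, "dx": -0.3, "dy": 0.12, "dz": 0, "hand": 1}]}}

```text
clock: 5.0
eef_pos: [585.3, 16.7, 96.1]
tool_rot: [-3.137, -0.011, 2.756]
force: [-12.0, 0.4, 8.5]
width: -0.0
gripper_force: 6.0
```

The bar has met its stop: the fingers halted at the expected place and the force is rising. I'll back off and lift.

Request:
{"name": "send_rows", "arguments": {"series": [{"ax": 0, "ay": 0, "az": 0, "dx": 2.0, "dy": -0.8, "dz": 0, "hand": 1}, {"ax": 0, "ay": 0, "az": 0, "dx": 4.0, "dy": -1.6, "dz": 0, "hand": 1}, {"ax": 0, "ay": 0, "az": 0, "dx": 4.0, "dy": -1.6, "dz": -4, "hand": 0.5}, {"ax": 0, "ay": 0, "az": 0, "dx": 4.0, "dy": -1.6, "dz": -8, "hand": 0}, {"ax": 0, "ay": 0, "az": 0, "dx": 4.0, "dy": -1.6, "dz": -12, "hand": 0}, {"ax": 0, "ay": 0, "az": 0, "dx": 4.0, "dy": -1.6, "dz": -12, "hand": 0}]}}

```text
clock: 5.6
eef_pos: [552.5, 16.7, 222.3]
tool_rot: [3.136, 0.011, 2.756]
force: [1.4, -0.8, 1.0]
width: 57.9
gripper_force: 0.0
```

```bash
python3 -c "
from h import *
go((545,-100,225),(596,-230,225))
"
```

```text
t 5.6 pos [552.5  16.7 222.3] [3.1362 0.011  2.7556] w 57.9 gf 0.0 F [ 1.4 -0.8  1. ]
(545, -100, 225) -> [ -3.7  -11.09  -0.29]
(596, -230, 225) -> [-13.32 -21.21  -0.24]
```

Request:
{"name": "send_rows", "arguments": {"series": [{"ax": 0, "ay": 0, "az": 0, "dx": -13.3, "dy": -21.2, "dz": -0.3, "hand": 0}, {"ax": 0, "ay": 0, "az": 0, "dx": -13.3, "dy": -21.2, "dz": -0.3, "hand": 0}, {"ax": 0, "ay": 0, "az": 0, "dx": -13.3, "dy": -21.2, "dz": -0.3, "hand": 0}, {"ax": 0, "ay": 0, "az": 0, "dx": -13.3, "dy": -21.2, "dz": -0.3, "hand": 0}, {"ax": 0, "ay": 0, "az": 0, "dx": -13.3, "dy": -21.2, "dz": -0.3, "hand": 0}, {"ax": 0, "ay": 0, "az": 0, "dx": -13.3, "dy": -21.2, "dz": -0.3, "hand": 0}, {"ax": 0, "ay": 0, "az": 0, "dx": -13.3, "dy": -21.2, "dz": -0.3, "hand": 0}, {"ax": 0, "ay": 0, "az": 0, "dx": -13.3, "dy": -21.2, "dz": -0.3, "hand": 0}]}}

```text
clock: 6.4
eef_pos: [591.7, -228.2, 219.1]
tool_rot: [3.14, -0.001, 2.757]
force: [0.0, 1.2, 0.8]
width: 85.7
gripper_force: 0.0
```

```bash
python3 -c "
from h import *
go((596.2,-230.5,121))
s=grab('scene');t=grab('top')
a=s['pixels'][120:290,240:400,::-1];b=t['pixels'][140:310,270:430,::-1]
cv2.imwrite('pics/e.png',cv2.resize(np.hstack([a,b]),(800,425),interpolation=2))
"
```

```text
t 6.4 pos [ 591.7 -228.2  219.1] [ 3.1403e+00 -1.0000e-03  2.7573e+00] w 85.7 gf 0.0 F [0.  1.2 0.8]
(596.2, -230.5, 121) -> [-0.51 -0.05  9.81]
```

View pics/e.png

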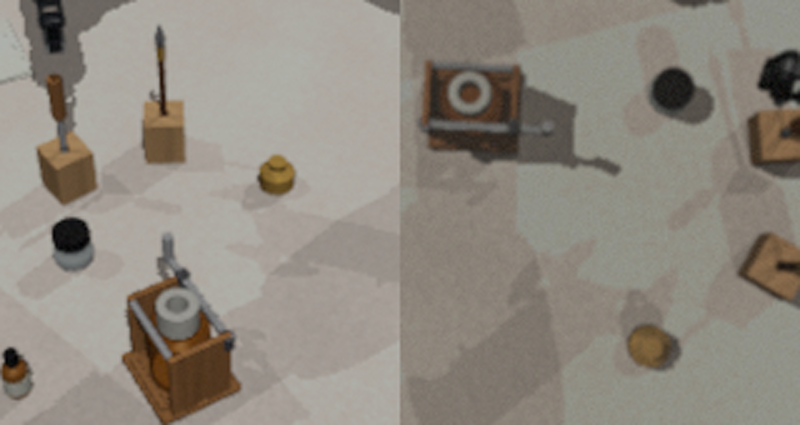

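The bar is closed, lying across the neck with its knob at (545,127) in the right crop, and the bottle is still standing. Next I descend on the rod handle and grip it.

Request:
{"name": "send_rows", "arguments": {"series": [{"ax": 0, "ay": 0, "az": 0, "dx": -0.4, "dy": 0, "dz": 0, "hand": 0}, {"ax": 0, "ay": 0, "az": 0, "dx": -0.4, "dy": 0, "dz": 3, "hand": 0}, {"ax": 0, "ay": 0, "az": 0, "dx": -0.4, "dy": 0, "dz": 6, "hand": 0}, {"ax": 0, "ay": 0, "az": 0, "dx": -0.4, "dy": 0, "dz": 9, "hand": 0}, {"ax": 0, "ay": 0, "az": 0, "dx": -0.4, "dy": 0, "dz": 9.8, "hand": 0}, {"ax": 0, "ay": 0, "az": 0, "dx": -0.4, "dy": 0, "dz": 9.8, "hand": 0}, {"ax": 0, "ay": 0, "az": 0, "dx": -0.4, "dy": 0, "dz": 9.8, "hand": 0}]}}

```text
clock: 7.2
eef_pos: [596.5, -231.5, 123.0]
tool_rot: [3.141, 0.002, 2.756]
force: [0.1, 0.9, -0.3]
width: 85.5
gripper_force: 0.0
```

```bash
python3 -c "
from h import *
go((596.2,-230.5,121))"
```

```text
t 7.2 pos [ 596.5 -231.5  123. ] [3.1415e+00 2.3000e-03 2.7563e+00] w 85.5 gf 0.0 F [ 0.1  0.9 -0.3]
(596.2, -230.5, 121) -> [0.07 0.08 0.2 ]
```

Request:
{"name": "send_rows", "arguments": {"series": [{"ax": 0, "ay": 0, "az": 0, "dx": 0, "dy": 0.05, "dz": 0.1, "hand": 1}, {"ax": 0, "ay": 0, "az": 0, "dx": 0, "dy": 0.05, "dz": 0.1, "hand": 1}, {"ax": 0, "ay": 0, "az": 0, "dx": 0, "dy": 0.05, "dz": 0.1, "hand": 1}, {"ax": 0, "ay": 0, "az": 0, "dx": 0, "dy": 0.05, "dz": 0.1, "hand": 1}, {"ax": 0, "ay": 0, "az": 0, "dx": 0, "dy": 0.05, "dz": 0.1, "hand": 1}, {"ax": 0, "ay": 0, "az": 0, "dx": 0, "dy": 0.05, "dz": 0.1, "hand": 1}, {"ax": 0, "ay": 0, "az": 0, "dx": 0, "dy": 0.05, "dz": 0.1, "hand": 1}, {"ax": 0, "ay": 0, "az": 0, "dx": 0, "dy": 0.05, "dz": 0.1, "hand": 1}]}}

```text
clock: 8.0
eef_pos: [596.0, -230.8, 121.1]
tool_rot: [3.141, 0.001, 2.756]
force: [-0.2, 1.6, 3.6]
width: 16.9
gripper_force: 58.4
```

Request:
{"name": "send_rows", "arguments": {"series": [{"ax": 0, "ay": 0, "az": 0, "dx": 0, "dy": 0, "dz": -1, "hand": 1}, {"ax": 0, "ay": 0, "az": 0, "dx": 0, "dy": 0, "dz": -2, "hand": 1}, {"ax": 0, "ay": 0, "az": 0, "dx": 0, "dy": 0, "dz": -3.5, "hand": 1}, {"ax": 0, "ay": 0, "az": 0, "dx": 0, "dy": 0, "dz": -5, "hand": 1}, {"ax": 0, "ay": 0, "az": 0, "dx": 0, "dy": 0, "dz": -7, "hand": 1}, {"ax": 0, "ay": 0, "az": 0, "dx": 0, "dy": 0, "dz": -10, "hand": 1}, {"ax": 0, "ay": 0, "az": 0, "dx": 0, "dy": 0, "dz": -13, "hand": 1}, {"ax": 0, "ay": 0, "az": 0, "dx": 0, "dy": 0, "dz": -15, "hand": 1}, {"ax": 0, "ay": 0, "az": 0, "dx": 0, "dy": 0, "dz": -15, "hand": 1}]}}

```text
clock: 8.9
eef_pos: [596.9, -232.6, 275.3]
tool_rot: [-3.141, 0.007, 2.755]
force: [-0.1, 0.4, -0.3]
width: 16.6
gripper_force: 58.6
```

```bash
python3 -c "
from h import *
go((636.5,85,272),(560,60,272))
"
```

```text
t 8.9 pos [ 596.9 -232.6  275.3] [-3.1408  0.0071  2.7549] w 16.6 gf 58.6 F [-0.1  0.4 -0.3]
(636.5, 85, 272) -> [ 8.31 30.91  0.25]
(560, 60, 272) -> [14.45 25.71  0.21]
```

Request:
{"name": "send_rows", "arguments": {"series": [{"ax": 0, "ay": 0, "az": 0, "dx": 0.5, "dy": 2, "dz": 0, "hand": 1}, {"ax": 0, "ay": 0, "az": 0, "dx": 1.6, "dy": 6, "dz": 0, "hand": 1}, {"ax": 0, "ay": 0, "az": 0, "dx": 2.7, "dy": 10, "dz": 0, "hand": 1}, {"ax": 0, "ay": 0, "az": 0, "dx": 3.8, "dy": 14, "dz": 0, "hand": 1}, {"ax": 0, "ay": 0, "az": 0, "dx": 4.8, "dy": 18, "dz": 0, "hand": 1}, {"ax": 0, "ay": 0, "az": 0, "dx": 5.9, "dy": 22, "dz": 0, "hand": 1}, {"ax": 0, "ay": 0, "az": 0, "dx": 7.0, "dy": 26, "dz": 0, "hand": 1}, {"ax": 0, "ay": 0, "az": 0, "dx": 7.8, "dy": 29, "dz": 0, "hand": 1}, {"ax": 0, "ay": 0, "az": 0, "dx": 8.3, "dy": 30.9, "dz": 0, "hand": 1}, {"ax": 0, "ay": 0, "az": 0, "dx": 8.3, "dy": 30.9, "dz": 0, "hand": 1}]}}

```text
clock: 9.9
eef_pos: [634.4, 90.0, 270.1]
tool_rot: [3.141, -0.002, 2.761]
force: [-0.0, -0.2, -0.9]
width: 16.4
gripper_force: 58.6
```

```bash
python3 -c "
from h import *
import time
go((636.5,85,240))
s=grab('scene','s1.png');t=grab('top')
a=s['pixels'][165:285,270:350,::-1];b=t['pixels'][135:255,255:335,::-1]
cv2.imwrite('pics/f.png',cv2.resize(np.hstack([a,b]),None,fx=5,fy=5,interpolation=2))
go();p=read_state()['eef_pos']
for z in(-106,-56,-11):
  X=p+[0,0,z];q=proj(s,X);print(X.round(1),q.round(1),((q-[270,165]+.5)*5).round(0))
q=proj(s,(636.3,85,113));print(q,(q-[270,165]+.5)*5)
"
```

```text
t 9.9 pos [634.4  90.  270.1] [ 3.1408e+00 -1.7000e-03  2.7606e+00] w 16.4 gf 58.6 F [-0.  -0.2 -0.9]
(636.5, 85, 240) -> [-0.39 -0.39  3.01]
t 10.0 pos [634.6  84.6 270.3] [-3.1392e+00 -1.0000e-04  2.7546e+00] w 16.7 gf 58.6 F [-0.3 -0.6  0.1]
[634.6  84.6 164.3] [310.6 226.7] [206. 311.]
[634.6  84.6 214.3] [309.9 211.5] [202. 235.]
[634.6  84.6 259.3] [309.2 196.7] [199. 161.]
[310.79847158 241.50900388] [206.49235789 385.04501941]
```

View pics/f.png

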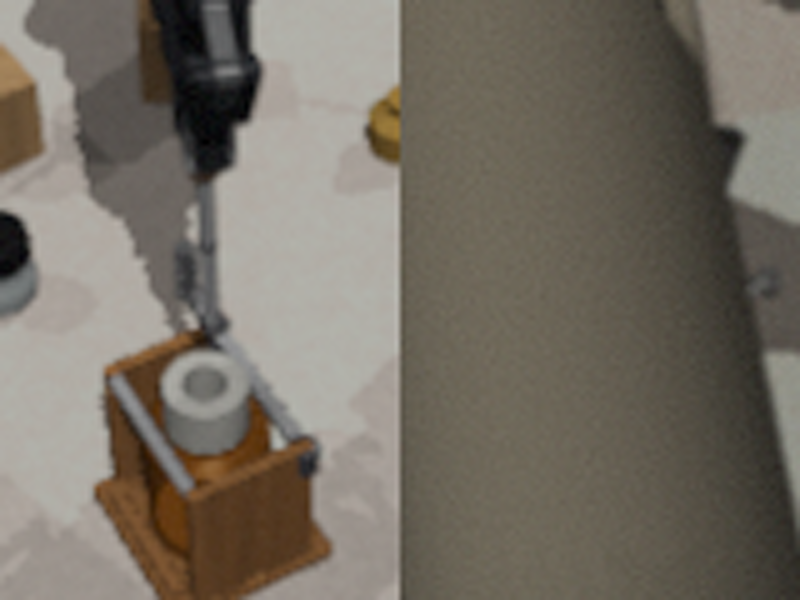

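In the picture the shaft is centred near column 208 of the crop and the bore at (206,381). The frame was taken just before the arm settled. I'll lower closer, let the arm settle, and measure.

Request:
{"name": "send_rows", "arguments": {"series": [{"ax": 0, "ay": 0, "az": 0, "dx": -0.12, "dy": 0.1, "dz": 1.5, "hand": 1}, {"ax": 0, "ay": 0, "az": 0, "dx": -0.12, "dy": 0.1, "dz": 3, "hand": 1}, {"ax": 0, "ay": 0, "az": 0, "dx": -0.12, "dy": 0.1, "dz": 3.5, "hand": 1}, {"ax": 0, "ay": 0, "az": 0, "dx": -0.12, "dy": 0.1, "dz": 3.5, "hand": 1}, {"ax": 0, "ay": 0, "az": 0, "dx": -0.12, "dy": 0.1, "dz": 3.5, "hand": 1}, {"ax": 0, "ay": 0, "az": 0, "dx": -0.12, "dy": 0.1, "dz": 3.5, "hand": 1}, {"ax": 0, "ay": 0, "az": 0, "dx": -0.12, "dy": 0.1, "dz": 3.5, "hand": 1}]}}

```text
clock: 10.7
eef_pos: [636.8, 86.9, 236.4]
tool_rot: [3.141, 0.001, 2.756]
force: [0.1, -0.1, 0.2]
width: 16.9
gripper_force: 58.6
```

```bash
python3 -c "
from h import *
go()
s=grab('scene','s2.png');go();p=read_state()['eef_pos']
for z in(-106,-56,-11):
  X=p+[0,0,z];q=proj(s,X);print(X.round(1),q.round(1))
a=s['pixels'][195:270,280:340,::-1]
cv2.imwrite('pics/g.png',cv2.resize(a,None,fx=8,fy=8,interpolation=2))
g=cv2.cvtColor(s['pixels'],cv2.COLOR_RGB2GRAY)
for v in range(208,252):print(v,g[v,300:324])
"
```

```text
t 10.7 pos [636.8  86.9 236.4] [3.1410e+00 1.1000e-03 2.7556e+00] w 16.9 gf 58.6 F [ 0.1 -0.1  0.2]
t 10.75 pos [636.7  87.  236.3] [3.1411e+00 9.0000e-04 2.7558e+00] w 16.5 gf 58.6 F [-0.4 -0.8  0.5]
[636.7  87.  130.3] [310.9 237.4]
[636.7  87.  180.3] [310.2 223. ]
[636.7  87.  225.3] [309.6 209. ]
208 [104 106 106 103  96  87  88  67  22  21  17  24  23  19  78 137 167 173
 174 175 176 174 174 174]
209 [103 106 104 104 100  96  95  76  23  26  26  20  53  82 123 162 173 174
 175 177 176 175 175 173]
210 [103 102 104 104 104 104  94  71  33  36  30  54 111 148 161 172 173 173
 174 174 172 174 175 176]
211 [102 101 103 106 105 106  98  69  40  37  46 105 156 174 172 173 175 175
 176 173 172 174 175 175]
212 [102 100 104 105 105 103 101  85  57  69  82 138 174 175 174 174 173 175
 175 175 175 174 174 175]
213 [104 103 104 104 102  95  90  82  79  96 103 144 174 174 174 172 174 176
 174 176 176 176 175 174]
214 [106 104 104 105  96  86  85  82  82  96 102 142 174 174 174 175 174 175
 174 174 176 175 174 174]
215 [106 102 103 102  90  74  79  75  81  95  98 140 174 173 175 175 175 174
[... 3034 characters left out ...]
 154 153 153 151 147 138 132 132 140 152 154 155 153 141
 109  78  66  61  86 115]
246 [ 53  57  66  92 122 146 152 154 152 151 151 149 150 152 155 151 141 121
  93  78  63  59  69  98]
247 [ 52  59  69  82  94 115 139 145 149 152 154 154 152 148 141 132 115 102
  93  73  59  59  59  75]
248 [ 70  56  70  79  93  98 102 114 130 137 142 142 140 131 114 112 108 100
  91  70  58  65  64  63]
249 [101  58  66  77  93  99 103 106 112 114 112 115 116 115 114 113 109  99
  90  73  61  67  62  77]
250 [115  76  56  75  95  98 101 106 109 112 113 115 115 117 115 110 106  98
  88  69  58  67  59  89]
251 [129 109  72  70  92  98 103 107 109 111 112 114 117 117 113 108 106  97
  83  64  60  64  62  77]
```

View pics/g.png

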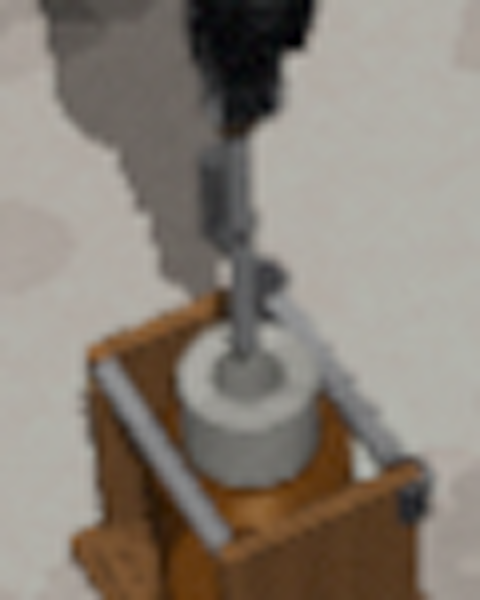

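The shaft is at column 310.0 and the bore at (310.6,241.7), so the rod needs about 1.5 mm of shift. I'll apply that, lower a little and check again.

Request:
{"name": "send_rows", "arguments": {"series": [{"ax": 0, "ay": 0, "az": 0, "dx": 0.13, "dy": -0.1, "dz": 0, "hand": 1}, {"ax": 0, "ay": 0, "az": 0, "dx": 0.13, "dy": -0.1, "dz": 0.5, "hand": 1}, {"ax": 0, "ay": 0, "az": 0, "dx": 0.13, "dy": -0.1, "dz": 0.9, "hand": 1}, {"ax": 0, "ay": 0, "az": 0, "dx": 0.13, "dy": -0.1, "dz": 0.9, "hand": 1}, {"ax": 0, "ay": 0, "az": 0, "dx": 0.13, "dy": -0.1, "dz": 0.9, "hand": 1}, {"ax": 0, "ay": 0, "az": 0, "dx": 0.13, "dy": -0.1, "dz": 0.9, "hand": 1}, {"ax": 0, "ay": 0, "az": 0, "dx": 0.13, "dy": -0.1, "dz": 0.9, "hand": 1}, {"ax": 0, "ay": 0, "az": 0, "dx": 0.13, "dy": -0.1, "dz": 0.9, "hand": 1}]}}

```text
clock: 11.55
eef_pos: [634.9, 86.6, 226.8]
tool_rot: [3.141, 0.0, 2.756]
force: [1.1, -0.1, -1.0]
width: 16.0
gripper_force: 58.6
```

```bash
cat > m.py <<'E'
from h import *
s=grab('scene','s3.png');go((635.1,86.5,169));p=read_state()['eef_pos']
for z in(-106,-56):
  X=p+[0,0,z];print(X.round(1),proj(s,X).round(1))
g=cv2.cvtColor(s['pixels'],cv2.COLOR_RGB2GRAY)
for v in range(222,250):print(v,g[v,301:322])
E
python3 m.py
```

```text
t 11.6 pos [634.9  86.6 226.8] [3.1414e+00 1.0000e-04 2.7558e+00] w 16.1 gf 58.6 F [ 0.  -1.1 -0.3]
(635.1, 86.5, 169) -> [-0.02 -0.    5.78]
[634.9  86.6 120.8] [311.6 239.6]
[634.9  86.6 170.8] [310.9 225.4]
222 [104 103 103  95  70  55  52  59  76  94 101 143 174 173 176 174 175 176
 175 174 174]
223 [103 102 102  94  70  56  61  66  81  95  99 141 175 174 175 175 173 174
 173 175 175]
224 [103  98 102  96  80  59  70  76  80  94 100 137 171 174 174 173 174 174
 174 174 174]
225 [103 103 102 101  96  80  65  65  76  94  92 115 159 172 171 173 174 174
 173 174 176]
226 [105 106 103 102 101  98  82  60  60  79  78 108 147 165 171 173 173 174
 173 174 173]
227 [103 103 102 101 103 103  98  81  60  69  75  98 113 134 163 172 173 174
 173 173 174]
228 [103 102 103 101 102 105 106 108 106  92  96  80  66  88 133 164 174 173
 173 173 172]
229 [125 102 104 101 103 103 103 117 118  92  97  81  62  67  98 149 174 173
 173 173 175]
230 [140 104 105 104 102  98  94  90  85  92  96  81  57  66 101 151 173 172
 171 173 174]
231 [137 136 124 103 100  91  70  66  72  94  95  82  73  91 130 162 17
[... 957 characters left out ...]
0  97 107 101  97 109 107 101  94 115 139 141 139
 122 105 124]
243 [ 54 116 161 165 163 142 108 107 111 111 112 106 101 111 129 141 144 136
 113  88 103]
244 [ 55  92 145 165 156 146 133 122 116 114 112 116 124 140 149 148 149 125
  85  64  92]
245 [ 55  64 120 155 154 153 151 147 137 130 131 141 151 153 155 154 140 111
  76  65  60]
246 [ 56  69  93 125 147 154 155 153 153 152 151 152 153 154 150 143 121  91
  78  64  62]
247 [ 60  67  83  92 116 139 146 149 152 154 154 151 148 142 132 116 102  92
  73  58  59]
248 [ 58  65  81  93  98 102 115 129 139 142 142 141 130 113 113 110 100  90
  72  59  65]
249 [ 55  62  77  92  99 105 109 111 113 114 115 115 114 115 112 107 102  89
  72  60  66]
```

The shaft centre and bore centre now both sit at column 310.6, and the ring row matches the prediction. I'll lower.

Request:
{"name": "send_rows", "arguments": {"series": [{"ax": 0, "ay": 0, "az": 0, "dx": 0, "dy": 0, "dz": 0.5, "hand": 1}, {"ax": 0, "ay": 0, "az": 0, "dx": 0, "dy": 0, "dz": 1.2, "hand": 1}, {"ax": 0, "ay": 0, "az": 0, "dx": 0, "dy": 0, "dz": 1.9, "hand": 1}, {"ax": 0, "ay": 0, "az": 0, "dx": 0, "dy": 0, "dz": 2.6, "hand": 1}, {"ax": 0, "ay": 0, "az": 0, "dx": 0, "dy": 0, "dz": 3.3, "hand": 1}, {"ax": 0, "ay": 0, "az": 0, "dx": 0, "dy": 0, "dz": 4.0, "hand": 1}, {"ax": 0, "ay": 0, "az": 0, "dx": 0, "dy": 0, "dz": 4.5, "hand": 1}, {"ax": 0, "ay": 0, "az": 0, "dx": 0, "dy": 0, "dz": 4.5, "hand": 1}, {"ax": 0, "ay": 0, "az": 0, "dx": 0, "dy": 0, "dz": 4.5, "hand": 1}, {"ax": 0, "ay": 0, "az": 0, "dx": 0, "dy": 0, "dz": 4.5, "hand": 1}]}}

```text
clock: 12.6
eef_pos: [635.1, 86.6, 182.1]
tool_rot: [3.141, 0.001, 2.756]
force: [-0.4, 0.4, -0.9]
width: 16.4
gripper_force: 58.6
```

```bash
python3 m.py; python3 -c "
import cv2;a=cv2.imread('pics/s3.png')[195:270,280:340];cv2.imwrite('pics/i.png',cv2.resize(a,None,fx=8,fy=8,interpolation=2))"
```

```text
t 12.65 pos [635.2  86.6 182.1] [3.1411e+00 7.0000e-04 2.7558e+00] w 16.6 gf 58.6 F [-0.1 -0.  -0.7]
(635.1, 86.5, 169) -> [ 0.   -0.01  1.31]
[635.2  86.6  76.1] [312.  251.4]
[635.2  86.6 126.1] [311.4 238.1]
222 [105 105 104  96  72  57  56  40  16  17   9  13  20  21  45 115 162 175
 175 174 175]
223 [103 103 101  95  70  59  66  57  23  17  16  20  24  26  64 124 162 175
 175 175 174]
224 [104  99 100  94  80  61  76  77  19  22  20  17  20  21  65 129 165 175
 175 176 178]
225 [105 103 102 102  97  86  90  78  32  24  22  24  19  25  80 139 169 174
 174 175 176]
226 [106 105 103 104 102 102  99  82  39  21  24  32  46  89 132 163 174 174
 175 175 173]
227 [105 101 101 101 102 103 103  86  45  33  35  47  71 126 162 173 175 174
 172 173 174]
228 [104 103 100 101 103 105 104  94  70  64  68  53  53  89 135 165 174 175
 175 172 174]
229 [105 103 105 101 103 104 104  94  82  92  95  76  52  68  96 152 174 173
 174 174 174]
230 [105 104 105 105 103  97  94  85  77  91  97  75  50  65 101 153 174 172
 172 174 176]
231 [103 102 104 103  96  85  70  67  71  90  96  76  60  93 128 161 1
[... 958 characters left out ...]
9  97  97  79  85  95  93  90  94 115 139 141 140
 125 106 124]
243 [ 53 116 162 165 162 143 107 108  95  83  98  94  91 112 131 141 144 136
 114  88 104]
244 [ 53  90 146 166 158 147 134 122 105  89 104 108 121 140 150 147 148 127
  86  62  90]
245 [ 54  66 120 155 154 153 151 146 133 123 128 138 153 154 154 153 142 112
  79  67  61]
246 [ 56  67  92 123 146 154 155 154 152 152 152 151 153 156 152 143 121  92
  79  65  60]
247 [ 59  71  83  93 116 139 146 150 153 154 154 152 150 141 133 117 103  94
  74  57  58]
248 [ 56  69  81  93 100 102 115 130 140 143 142 141 131 113 111 111 102  93
  72  57  65]
249 [ 58  67  80  91 100 106 107 109 114 115 115 115 116 114 112 109 101  92
  72  61  66]
```

View pics/i.png

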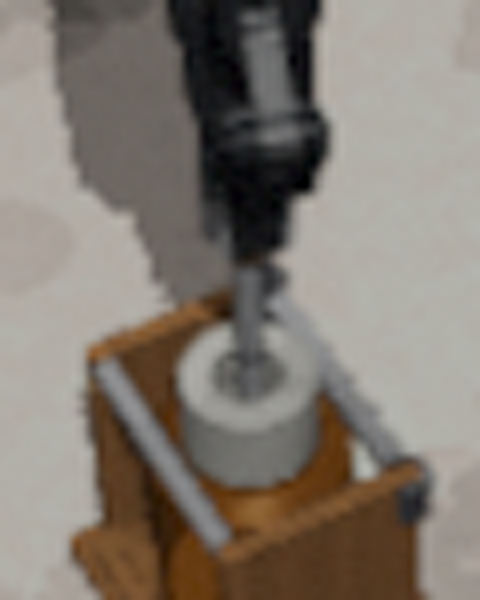

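The ring is visible at row 239.5, still about 13 mm above the mouth, and the shaft is centred in the bore. Now the final lowering.

Request:
{"name": "send_rows", "arguments": {"series": [{"ax": 0, "ay": 0, "az": 0, "dx": 0, "dy": 0, "dz": 0.5, "hand": 1}, {"ax": 0, "ay": 0, "az": 0, "dx": 0, "dy": 0, "dz": 1.0, "hand": 1}, {"ax": 0, "ay": 0, "az": 0, "dx": 0, "dy": 0, "dz": 1.3, "hand": 1}, {"ax": 0, "ay": 0, "az": 0, "dx": 0, "dy": 0, "dz": 1.3, "hand": 1}, {"ax": 0, "ay": 0, "az": 0, "dx": 0, "dy": 0, "dz": 1.3, "hand": 1}, {"ax": 0, "ay": 0, "az": 0, "dx": 0, "dy": 0, "dz": 1.3, "hand": 1}, {"ax": 0, "ay": 0, "az": 0, "dx": 0, "dy": 0, "dz": 1.3, "hand": 1}, {"ax": 0, "ay": 0, "az": 0, "dx": 0, "dy": 0, "dz": 1.3, "hand": 1}]}}

```text
clock: 13.45
eef_pos: [634.9, 86.6, 168.8]
tool_rot: [3.141, 0.0, 2.756]
force: [-0.3, 0.7, -0.2]
width: 16.0
gripper_force: 58.6
```

```bash
python3 m.py | grep -vE '^22|^ 1'
```

```text
t 13.5 pos [634.9  86.6 168.8] [3.1414e+00 2.0000e-04 2.7558e+00] w 16.6 gf 58.6 F [ 0.3 -0.4  0.1]
(635.1, 86.5, 169) -> [-0.02 -0.   -0.02]
[634.9  86.6  62.8] [312.2 254.8]
[634.9  86.6 112.8] [311.6 241.7]
230 [104 106 104 103 103  91  83  83  54  23  25  29  23  39  99 155 173 173
231 [104 102 105 101  95  83  72  69  45  38  43  50  42  76 129 161 173 173
232 [123 100 102  86  65  56  52  50  49  60  72  69  56 106 144 158 171 174
233 [137  95  96  76  54  51  43  38  54  81  96  80  62 113 143 149 160 170
234 [ 97  97  96  81  49  37  33  43  62  88  96  81  51 104 138 144 148 160
235 [ 93  87  78  64  63  66  91  99  80  88  97  91 100 120 130 144 147 152
236 [ 74  59  60  76 107 129 149 146  93  89  97 107 143 162 149 144 143 147
237 [ 64  63  71 112 150 167 168 152 108  87  96 108 144 167 159 149 144 144
238 [ 63  65 108 152 167 166 163 148 118  85  98 104 133 155 154 153 150 145
239 [ 62  89 141 166 166 161 135  99  77  82  96  93 101 129 148 151 151 147
240 [ 69 118 158 168 167 146 101 108  96  83  97  94  94 105 131 150 150 147
241 [ 69 130 166 168 163 135  99 107  96  81  96  91  89  92 118 149 148 146
242 [ 55 121 165 167 160 129  96 106  95  73  86  78  74  94 116 140 142 140
243 [ 54 115 161 166 164 143 107 107  95  65  70  70  82 112 131 142 144 137
244 [ 54  92 146 166 159 147 135 122 104  83  91 104 123 140 149 148 147 125
  85  63  92]
245 [ 59  64 121 155 154 153 151 146 133 122 130 139 153 154 154 155 142 111
  79  65  60]
246 [ 57  69  94 123 145 155 154 155 152 152 153 152 153 154 151 143 120  94
  78  67  64]
247 [ 60  69  84  93 117 138 146 150 152 156 154 152 148 143 132 117 102  92
  74  57  59]
248 [ 56  68  81  94  98 104 114 130 138 142 144 141 131 113 114 110 101  92
  74  59  66]
249 [ 57  64  77  94 100 106 110 112 113 114 116 116 116 115 114 108 102  89
  72  61  64]
```

```bash
python3 -c "
from h import *
print(finish_job())"
```

```text
the job is handed in; nothing more can be done
None
```

I've handed the job in, but the judge gave no result. At hand-in the bar was pushed home against its stop, and the rod was held still and upright in the mouth. By camera and arm readings it was centred to about 1–2 mm, with its ring level with the top of the mouth to within about 1 mm.

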